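# Clear the sink shelf and rack the brushes

### The arm

A 7-joint arm with a two-finger parallel gripper is mounted at the origin on the work surface. World frame = base frame: x ahead of the robot, y to its left, z up, the work surface at z = 0. Lengths are in m, angles in rad, forces in N, time in s.
With the tool pointing down it reaches from about 0.425 to 0.95 m from the base axis. Payload 4.7 kg.
Tool frame: the origin (TCP) lies between the finger pads; the fingertips stand 25 mm ahead of it and the grasp point (between the pads) lies 6 mm ahead of it; z points along the fingers, y is the line along which they close (so a half turn about z gives the same grasp; the last joint's range is limited). The gripper opens to 85 mm and grips with 20 to 120 N. Pads are 22 mm wide; open, the fingers measure 114 mm over their backs; the gripper's body (76 mm by 85 mm) begins 54 mm behind the grasp point. The pads swing forward as they close: fully open they stand 13 mm farther back than shut.
Start: joints at [1.235, 0.469, -0.049, 1.532, 0.024, 1.141, -0.082], TCP at [0.204, -0.643, 0.227] pointing down, gripper open.
Joint ranges: [-2.59, 2.59], [-0.33, 1.99], [-1.39, 1.29], [0.1, 2.45], [-1.04, 4.18], [0.21, 1.99], [-2.66, 2.66]. Speed limits (rad/s): [2.57, 2.57, 3.14, 3.14, 3.14, 3.14, 3.14].

### API

Orientations are given as a 3x3 rotation matrix whose columns are the frame's x, y, z axes.
In Python, from rig import * gives the robot as it stands. Calls block until the motion is done:
- movep(position, orientation): joint-space move of the TCP to a pose.
- move_l(position, attitude=None, feed=0.15, until_force=None): straight line of the TCP; attitude=None keeps the orientation; feed is the mean speed in m/s. With until_force (N) it stops when the force on the tool has changed by that much, and returns True; else False.
- move_joints(angles): joint-space move.
- command_gripper(opening, newtons=None): finger opening in m; newtons is the grip in N (None keeps the last); returns when the fingers have stopped.
- sleep(seconds).
- inverse_kinematics(position, orientation): joint angles nearest the present ones, or None.
- sense(): the state.
- camera(name): name is "side" or "top"; returns (picture, depth): 384x512x3 uint8, red, green, blue; 384x512 float32, m along the optical axis (not along the pixel's ray), 0 where there is no reading.
- camera_params(name): a dict with "K" (3x3 intrinsics, pixels), "position" and "rotation" of the camera in the world. Camera axes: x right, y down, z forward; pixel columns grow to the right and rows downward; lengths in m; the calibration is good to about 2 mm. A picture is of the moment at which its call begins. camera_params takes no time and is no camera call.
A pose or a line that the arm cannot do raises Unreachable and nothing moves.
- finish_job(): hands the job in; it is judged then, once.
The state is a dict: "time_s": time; "joint_pos": joint angles; "qd": joint speeds; "joint_efforts": joint torques, N m; "position": TCP position; "tcp_rot": TCP orientation; "wrist_force": force on the tool from outside, world axes, zero at the start; "ft_torque": the same for the moment, N m; "finger_gap": finger opening in m; "gripper_force": force on a finger pad.
Only numpy, scipy, OpenCV 4.12 (cv2) and the standard library are available. Lean on these libraries where they do the work, as an engineer would, in place of code of your own. Each camera call takes 0.05 s, during which the arm holds its last target. There are 200 camera calls.

### The job

Tidy up behind the sink: put every soap end and empty carton into the bin and shut its lid fully, and lay every brush in the white rack, one to a cradle pair, bristles down, with the handle lying flat on the floor of both notches, its plain middle part centred on the rack and its head hanging clear on the splashback side. Leave the soap dish with its fresh bar, the measuring cup and the pump dispenser standing where they are.

Things in the scene. Friction and masses are not known exactly. Their poses are not given: they have to be found in the camera images.
- bin: Grey plastic waste bin standing on the worktop, fixed: open box 120 (x) x 170 (y) mm, 90 mm high, 5 mm walls and floor. Origin: centre of its underside. Its lid is hinged along the top edge on its +x side (60 mm from the centre, 90.5 mm up); its z is up.
- bin_lid (a joint): Lid of the bin, a flat 6 mm plate 120 (from hinge to free edge) x 170 mm with a 50 mm wide tab that sticks out 12 mm past the middle of its free edge. Value is the opening angle in rad: 0 = shut flat on the rim, about 1.6 = standing upright above the hinge edge; it opens away towards the bin's +x side. The hinge is stiff: the lid stays at whatever angle it is left, and a push of about 2 N near its free edge turns it.
- rack: White resin brush rack fixed on the worktop, 100 mm (x) by 215 mm (y), 83 mm high: two parallel rows of three cradles, the rows 36 mm either side of its centre along x (each 8 mm thick), each cradle a notch open at the top with a flat floor 26 mm wide and sides that slope outwards to 54 mm at the top, 24 mm deep; the space between the rows is 64 mm. Origin: centre of its underside; its +x points to the splashback side.
- cradle0 (a point): Cradle of the rack, robot's right (rack -y): where the centre line of a brush handle lies once seated, midway between the two rows, 70 mm above the rack's underside; axes as the rack's. Cradles are 75 mm apart.
- cradle1 (a point): Cradle of the rack, middle: where the centre line of a brush handle lies once seated, midway between the two rows, 70 mm above the rack's underside; axes as the rack's. Cradles are 75 mm apart.
- cradle2 (a point): Cradle of the rack, robot's left (rack +y): where the centre line of a brush handle lies once seated, midway between the two rows, 70 mm above the rack's underside; axes as the rack's. Cradles are 75 mm apart.
- brush0_mid (a point): Wooden washing-up brush, 198 mm long, 90 g, square head 50 x 50 mm; may be absent. Point on the centre line of its straight handle (square section, 22 x 22 mm, rounded edges), 90 mm from the handle's butt end and near the balance point; x runs along the handle to the head, z is up when the bristles are down. The handle is plain from 90 mm behind to 58 mm ahead of this point, then the head (22 mm thick) runs to 108 mm.
- brush0_head (a point): Centre of that brush's head, 83 mm ahead of the previous point.
- brush1_mid (a point): Wooden washing-up brush, 198 mm long, 90 g, round head 54 mm across; may be absent. Point on the centre line of its straight handle (square section, 22 x 22 mm, rounded edges), 90 mm from the handle's butt end and near the balance point; x runs along the handle to the head, z is up when the bristles are down. The handle is plain from 90 mm behind to 58 mm ahead of this point, then the head (22 mm thick) runs to 108 mm.
- brush1_head (a point): Centre of that brush's head, 83 mm ahead of the previous point.
- brush2_mid (a point): Wooden washing-up brush, 198 mm long, 90 g, narrow head 50 mm long and 34 mm wide, dark bristles; may be absent. Point on the centre line of its straight handle (square section, 22 x 22 mm, rounded edges), 90 mm from the handle's butt end and near the balance point; x runs along the handle to the head, z is up when the bristles are down. The handle is plain from 90 mm behind to 58 mm ahead of this point, then the head (22 mm thick) runs to 108 mm.
- brush2_head (a point): Centre of that brush's head, 83 mm ahead of the previous point.
- soap_end0_mid (a point): Worn dry end of a bar of soap, cream, 66 (x) x 40 (y) x 24 mm, 50 g; rubbish; may be absent. Its centre. Lies on the white shelf, whose top is 50 mm above the worktop and which reaches from x = 0.60 to 0.76.
- soap_end1_mid (a point): Worn dry end of a bar of soap, cream, 66 (x) x 40 (y) x 24 mm, 50 g; rubbish; may be absent. Its centre. Lies on the white shelf, whose top is 50 mm above the worktop and which reaches from x = 0.60 to 0.76.
- carton0_mid (a point): Empty cardboard soap carton, brown, 75 (x) x 46 (y) x 30 mm, 30 g, stiff; rubbish; may be absent. Its centre. Lies on the white shelf, whose top is 50 mm above the worktop and which reaches from x = 0.60 to 0.76.
- carton1_mid (a point): Empty cardboard soap carton, brown, 75 (x) x 46 (y) x 30 mm, 30 g, stiff; rubbish; may be absent. Its centre. Lies on the white shelf, whose top is 50 mm above the worktop and which reaches from x = 0.60 to 0.76.
- soap_dish: Steel soap dish, 80 x 115 mm, with a fresh white bar fast in it, 32 mm high, on the shelf; stays. Origin: centre of its underside.
- cup: Yellow plastic measuring cup, 72 mm wide, 75 mm high, on the shelf; stays. Origin: centre of its underside.
- dispenser: Pump dispenser, 68 mm wide, 175 mm high, on the shelf; stays. Origin: centre of its underside.
Things that resemble listed ones, but are neither listed nor needed, are in the scene too. What is shaped like the bin but green or yellow is not meant.

How it is judged:
At the end, for the whole second after the job is handed in: Lid within 0.1 rad of shut; all rubbish present is in the bin; each brush present rests with its handle point within 8 mm sideways, 6 mm in height, 30 mm lengthways of a cradle point, along the rack within 0.15 rad, bristles down within 0.3 rad, head on the splashback side (value of joint bin_lid below 0.1 rad and x of soap_end0_mid in the frame of bin between -0.056 and 0.056 m and y of soap_end0_mid in the frame of bin between -0.081 and 0.081 m and z of soap_end0_mid in the frame of bin between 0 and 0.089 m and x of soap_end1_mid in the frame of bin between -0.056 and 0.056 m and y of soap_end1_mid in the frame of bin between -0.081 and 0.081 m and z of soap_end1_mid in the frame of bin between 0 and 0.089 m and x of carton0_mid in the frame of bin between -0.056 and 0.056 m and y of carton0_mid in the frame of bin between -0.081 and 0.081 m and z of carton0_mid in the frame of bin between 0 and 0.089 m and x of carton1_mid in the frame of bin between -0.056 and 0.056 m and y of carton1_mid in the frame of bin between -0.081 and 0.081 m and z of carton1_mid in the frame of bin between 0 and 0.089 m and ((x of brush0_mid in the frame of cradle0 between -0.03 and 0.03 m and y of brush0_mid in the frame of cradle0 between -0.008 and 0.008 m and z of brush0_mid in the frame of cradle0 between -0.006 and 0.006 m) or (x of brush0_mid in the frame of cradle1 between -0.03 and 0.03 m and y of brush0_mid in the frame of cradle1 between -0.008 and 0.008 m and z of brush0_mid in the frame of cradle1 between -0.006 and 0.006 m) or (x of brush0_mid in the frame of cradle2 between -0.03 and 0.03 m and y of brush0_mid in the frame of cradle2 between -0.008 and 0.008 m and z of brush0_mid in the frame of cradle2 between -0.006 and 0.006 m)) and angle between the x axis of each of brush0_mid, brush1_mid, brush2_mid and the x axis of rack, either way round below 0.15 rad and angle between each of brush0_mid, brush1_mid, brush2_mid's own z axis and vertical below 0.3 rad and linear speed of each of brush0, brush1, brush2 below 0.03 m/s and x of each of brush0_head, brush1_head, brush2_head in the frame of rack above 0.03 m and ((x of brush1_mid in the frame of cradle0 between -0.03 and 0.03 m and y of brush1_mid in the frame of cradle0 between -0.008 and 0.008 m and z of brush1_mid in the frame of cradle0 between -0.006 and 0.006 m) or (x of brush1_mid in the frame of cradle1 between -0.03 and 0.03 m and y of brush1_mid in the frame of cradle1 between -0.008 and 0.008 m and z of brush1_mid in the frame of cradle1 between -0.006 and 0.006 m) or (x of brush1_mid in the frame of cradle2 between -0.03 and 0.03 m and y of brush1_mid in the frame of cradle2 between -0.008 and 0.008 m and z of brush1_mid in the frame of cradle2 between -0.006 and 0.006 m)) and ((x of brush2_mid in the frame of cradle0 between -0.03 and 0.03 m and y of brush2_mid in the frame of cradle0 between -0.008 and 0.008 m and z of brush2_mid in the frame of cradle0 between -0.006 and 0.006 m) or (x of brush2_mid in the frame of cradle1 between -0.03 and 0.03 m and y of brush2_mid in the frame of cradle1 between -0.008 and 0.008 m and z of brush2_mid in the frame of cradle1 between -0.006 and 0.006 m) or (x of brush2_mid in the frame of cradle2 between -0.03 and 0.03 m and y of brush2_mid in the frame of cradle2 between -0.008 and 0.008 m and z of brush2_mid in the frame of cradle2 between -0.006 and 0.006 m))); the robot touches nothing.
It fails at once if the soap dish is moved more than 3 cm or tipped over (distance of soap_dish from where it was at the start of the episode above 0.03 m or angle between soap_dish's own z axis and vertical above 0.5 rad).
It fails at once if the cup is moved more than 3 cm or tipped over (distance of cup from where it was at the start of the episode above 0.03 m or angle between cup's own z axis and vertical above 0.5 rad).
It fails at once if the dispenser is moved more than 3 cm or tipped over (distance of dispenser from where it was at the start of the episode above 0.03 m or angle between dispenser's own z axis and vertical above 0.5 rad).
Of soap_end0, soap_end1, carton0, carton1 only 3 to 4 are there at a start; the rules pass over those that are not, and their reading is None.
Of brush0, brush1, brush2 only 2 to 3 are there at a start; the rules pass over those that are not, and their reading is None.
At some moment in a run one of brush0, brush1, brush2, soap_end0, soap_end1, carton0, carton1 may be knocked a few centimetres aside while the robot is not near it.
Once in a run the grip may slacken for a moment while it holds something.
It also fails if it takes over 208 s, if anything falls off the work surface, if the arm or the gripper's body presses on something with over 40 N, if the wrist force passes 120 N, or if a joint passes its speed limit or range.

## Working session

There is one attempt and no reset: what is moved stays moved. The work goes in short steps, each a Python script; the robot and the scene stay as the last script left them, time stands still between calls to the robot, and variables do not carry over. Pictures are saved under pics/ and viewed, at most 14 in all, crops included, and the job is handed in when it is done.

```bash
ls; mkdir -p pics; cat > h.py <<'E'
from rig import *
import numpy as np, cv2
def snap(name, f):
    im,d=camera(name); cv2.imwrite(f'pics/{f}.png',im[:,:,::-1]); np.savez(f'pics/{f}.npz',im=im,d=d); return im,d
def cloud(name,d):
    p=camera_params(name);K=np.array(p['K']);v,u=np.indices(d.shape)
    c=np.stack([(u-K[0,2])/K[0,0]*d,(v-K[1,2])/K[1,1]*d,d],-1)
    w=c@np.array(p['rotation']).T+np.array(p['position']); w[d<=0]=np.nan
    return w
E
python3 - <<'E'
from h import *
for n in('top','side'):
    snap(n,n+'0'); print(camera_params(n))
s=sense();print(s['time_s'],s['position'],s['tcp_rot'],s['finger_gap'])
E
```

```text
pics
{'K': array([[423.14398791,   0.        , 261.5077462 ],
       [  0.        , 423.14398791, 187.98779905],
       [  0.        ,   0.        ,   1.        ]]), 'position': array([0.37335338, 0.04266792, 1.391285  ]), 'rotation': array([[-0.003182  , -0.99792791,  0.06426318],
       [-0.99987585,  0.00218332, -0.01560483],
       [ 0.01543219, -0.06430486, -0.99781097]])}
{'K': array([[426.12337285,   0.        , 252.66896789],
       [  0.        , 426.12337285, 195.30407482],
       [  0.        ,   0.        ,   1.        ]]), 'position': array([ 0.21785431, -1.1177657 ,  1.19041534]), 'rotation': array([[ 0.9813406 , -0.11678505,  0.15274779],
       [-0.19143464, -0.66773301,  0.71936458],
       [ 0.01798371, -0.73518289, -0.67763021]])}
0.1 [ 0.20370247 -0.64299041  0.2264719 ] [[ 9.53305839e-01  3.02006013e-01 -5.87605165e-04]
 [ 3.02006577e-01 -9.53304437e-01  1.63657366e-03]
 [-6.59115243e-05 -1.73761585e-03 -9.99998488e-01]] 0.08532984332309834
```

View pics/top0.png

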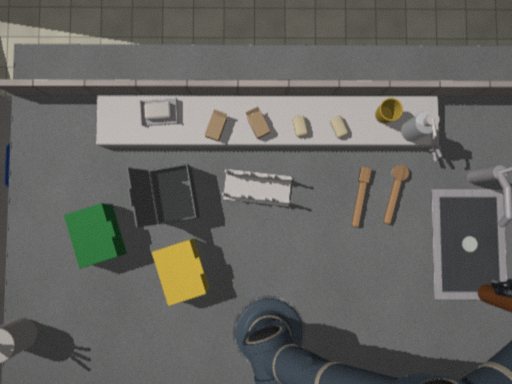

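View pics/side0.png

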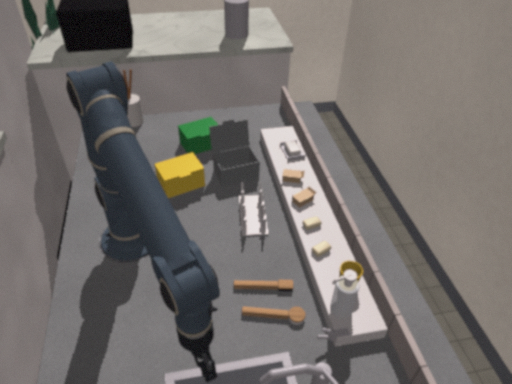

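```bash
python3 - <<'E'
import cv2
t=cv2.imread('pics/top0.png')
a=cv2.resize(t[88:248,112:512],None,fx=2,fy=2,interpolation=cv2.INTER_CUBIC)
b=cv2.resize(t[250:384,380:512],None,fx=2,fy=2,interpolation=cv2.INTER_CUBIC)
s=cv2.imread('pics/side0.png')
c=cv2.resize(s[260:384,180:380],None,fx=2,fy=2)
import numpy as np
o=np.zeros((590,800,3),np.uint8);o[:320]=a;o[322:590,:264]=b;o[322:570,300:700]=c
cv2.imwrite('pics/c1.png',o)
E
```

```text
(no output)
```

View pics/c1.png

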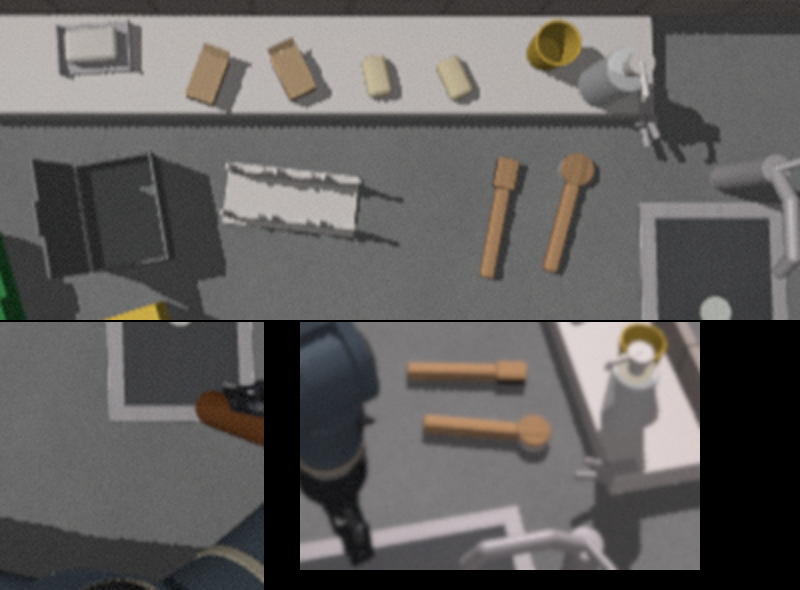

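```bash
cat >> h.py <<'E'
def rect(P):
    (c,s,a)=cv2.minAreaRect((P[:,:2]*1000).astype(np.float32)); w,h=s
    if w<h: w,h=h,w; a+=90
    return np.array(c)/1000,(w,h),(a+90)%180-90   # long axis yaw deg in (-90,90)
def blobs(im,w,minpix=40):
    """brown/cream things on shelf and table: returns list"""
    hsv=cv2.cvtColor(im,cv2.COLOR_RGB2HSV)
    m=((hsv[...,0]>5)&(hsv[...,0]<35)&(hsv[...,1]>60)&(w[...,2]<0.16)&(w[...,2]>0.004)).astype(np.uint8)
    n,l,st,ce=cv2.connectedComponentsWithStats(m)
    out=[]
    for i in range(1,n):
        if st[i,4]<minpix: continue
        P=w[l==i]; z=np.nanpercentile(P[:,2],[10,50,90])
        T=P[np.abs(P[:,2]-z[1])<0.012]
        c,s,a=rect(T); out.append((ce[i].round(),c.round(4),np.round(s),round(a,1),z.round(3),st[i,4],im[l==i].mean(0).round()))
    return out
E
cat > m.py <<'E'
from h import *
for n in('top',):
    f=np.load(f'pics/{n}0.npz');w=cloud(n,f['d'])
    for b in blobs(f['im'],w): print(*b)
    z=w[...,2]
    for lo,hi,box in((.08,.1,(120,160,200,230)),(.06,.1,(218,160,300,212)),(.03,.06,(90,90,445,150))):
        x0,y0,x1,y1=box; Q=w[y0:y1,x0:x1].reshape(-1,3); Q=Q[(Q[:,2]>lo)&(Q[:,2]<hi)]
        print(box,len(Q),rect(Q),np.percentile(Q[:,2],[5,50,95]))
    print(np.nanmedian(z[250:300,200:230]), 'floor')
    # lid
    print(np.round(z[170:224:8,126:200:4]*1000))
E
python3 m.py
```

```text
[389. 110.] [ 0.696  -0.3712] [64. 58.] -50.6 [0.054 0.089 0.125] 537 [114.  96.  44.]
[258. 123.] [0.6659 0.0343] [85. 46.] 25.6 [0.076 0.08  0.084] 402 [150. 127. 100.]
[216. 125.] [0.6572 0.1648] [85. 44.] -20.1 [0.076 0.08  0.084] 400 [151. 128. 101.]
[395. 190.] [ 0.4407 -0.4184] [196.  52.] -11.3 [0.016 0.022 0.026] 554 [144. 113.  84.]
[361. 194.] [ 0.4341 -0.303 ] [197.  33.] -10.1 [0.017 0.022 0.025] 506 [146. 115.  85.]
[181. 271.] [0.2056 0.2686] [169. 133.] 18.0 [0.092 0.097 0.1  ] 2522 [185. 158.  65.]
[491. 296.] [ 0.1177 -0.6887] [55. 19.] 5.2 [0.02  0.075 0.145] 425 [76. 46. 26.]
(120, 160, 200, 230) 430 (array([0.44295975, 0.29865042]), (170.5062713623047, 125.14228820800781), 10.007133483886719) [0.08234573 0.09016926 0.09737394]
(218, 160, 300, 212) 249 (array([0.46601874, 0.03532874]), (211.6066436767578, 79.97877502441406), 83.38011169433594) [0.06043218 0.06973572 0.08482608]
(90, 90, 445, 150) 14725 (array([ 6.81697571e-01, -6.15783691e-04]), (1152.54833984375, 193.4074249267578), 89.8066177368164) [0.04360278 0.05038363 0.05567641]
0.0012386341749679453 floor
[[  2. 205. 171. 152. 131. 105.  91.  81.  71.  51.  37.  23.   4.   6.
    9.   7.  47.  -2.  -7.]
 [ -1. 203. 185. 159. 139. 116.  93.  54.   4.   4.   7.   2.   3.   5.
    6.   7.  74.   4.  -3.]
 [ -1. 208. 190. 166. 143. 123. 100.  72.  19.   5.   5.   2.   8.   5.
    0.   4.  93.  16.  -1.]
 [  5. 216. 197. 177. 150. 128. 103.  92.  39.   7.   4.   8.   8.   4.
    6.   7.   6.  52.  -6.]
 [ -8. 218. 208. 177. 159. 139. 111.  89.  52.   6.  -0.   2.   6.   5.
   -0.   6.   9.  80.   0.]
 [ -0.   2. 204. 188. 167. 144. 118.  97.  75.  12.   3.   5.   4.   6.
    8.  -0.   6.  91.  20.]
 [  1.   2.  -4. 196. 176. 155. 129. 105.  92.  35.   3.   7.   3.   7.
   93.  90.  44.  -0.   0.]]
```

```bash
cat > m2.py <<'E'
from h import *
C={n:np.load(f'pics/{n}0.npz') for n in('top','side')}; W={n:cloud(n,C[n]['d']) for n in C}
def inbox(w,c,hx,hy,yaw,lo,hi):
    q=w.reshape(-1,3); t=np.radians(yaw); R=np.array([[np.cos(t),np.sin(t)],[-np.sin(t),np.cos(t)]])
    l=(q[:,:2]-c)@R.T; k=(abs(l[:,0])<hx)&(abs(l[:,1])<hy)&(q[:,2]>lo)&(q[:,2]<hi)
    return q[k],l[k],k
for n,w in W.items():
    print('==',n)
    for lo,hi,nm in ((.063,.1,'shelfitems'),):
        m=((w[...,0]>.60)&(w[...,0]<.76)&(w[...,1]<.55)&(w[...,1]>-.6)&(w[...,2]>lo)&(w[...,2]<hi)).astype(np.uint8)
        N,l,st,ce=cv2.connectedComponentsWithStats(m)
        for i in range(1,N):
            if st[i,4]>60: P=w[l==i]; print(ce[i].round(),*[np.round(a,4) for a in rect(P)],np.median(P[:,2]).round(3),st[i,4])
    for c,yaw in (((.4407,-.4184),-11.3),((.4341,-.303),-10.1)):
        q,l,k=inbox(w,c,.12,.035,yaw,.006,.06)
        for a in np.arange(-.1,.1,.02):
            s=(l[:,0]>=a)&(l[:,0]<a+.02); print(round(a+.01,2),s.sum(),'y',(np.percentile(l[s,1],[2,50,98])*1000).round() if s.any() else '', 'z',(np.median(q[s,2])*1000).round(1) if s.any() else '')
    q,l,k=inbox(w,(.466,.0353),.06,.12,-6.6,.01,.1); print('rack all',rect(q),len(q))
    q2,l2,k=inbox(w,(.466,.0353),.05,.12,-6.6,.055,.1)
    for s in(-1,1):
        P=q2[(l2[:,0]*s>.02)]; v=cv2.fitLine(P[:,:2].astype(np.float32),cv2.DIST_HUBER,0,1e-3,1e-3).ravel(); print('row',s,v,np.degrees(np.arctan2(v[1],v[0])),len(P), np.percentile(((P[:,:2]-v[2:])@v[:2]),[1,99]))
    b,_,_=inbox(w,(.466,.0353),.025,.1,-6.6,-.02,.06);print('base z',np.percentile(b[:,2],[10,50,90]).round(3))
    # top-profile across y of rows
    for s in(-1,1):
        P=(l2[:,0]*s>.02)&(q2[:,2]>.076); h,e=np.histogram(l2[P,1],np.arange(-.115,.12,.01)); print(h)
    t,lt,_=inbox(w,(.443,.2987),.14,.09,100,.1,.26); s=lt[:,0]>.03; A=np.polyfit(lt[s,0],t[s,2],1); B=np.polyfit(t[s,2],lt[s,0],1); print('lid x vs z',B,'tilt',np.pi/2+np.arctan(B[0]),t[s,2].max(),s.sum(), np.percentile(lt[s,1],[1,99]))
E
python3 m2.py
```

```text
== top
[158. 110.] [0.705  0.3478] [84.9908 56.79  ] -86.1658 0.081 475
[392. 108.] [ 0.7061 -0.385 ] [57.4427 29.5095] 35.3074 0.082 110
[257. 122.] [0.6673 0.0349] [88.0084 45.6651] 25.6337 0.08 422
[216. 124.] [0.6587 0.1654] [87.2719 46.7572] -20.4237 0.08 429
[300. 125.] [ 0.6575 -0.1014] [66.4062 40.017 ] 11.9531 0.073 252
[339. 126.] [ 0.6541 -0.224 ] [65.5981 39.9281] 22.9584 0.073 251
[406. 132.] [ 0.6349 -0.4384] [65.5045 29.4305] 25.7737 0.082 93
-0.09 45 y [-9. 15. 26.] z 21.4
-0.07 53 y [-26.  14.  25.] z 21.9
-0.05 50 y [-1. 12. 23.] z 20.4
-0.03 50 y [-18.  10.  21.] z 22.4
-0.01 48 y [-3. 10. 20.] z 22.9
0.01 51 y [-11.   8.  17.] z 21.7
0.03 49 y [-6.  6. 16.] z 21.0
0.05 61 y [-17.   4.  22.] z 21.7
0.07 99 y [-25.   0.  26.] z 22.4
0.09 80 y [-21.   1.  23.] z 21.5
-0.09 45 y [-5.  6. 17.] z 21.4
-0.07 48 y [-6.  6. 15.] z 21.4
-0.05 53 y [-27.   4.  16.] z 20.9
-0.03 46 y [-9.  4. 14.] z 20.8
-0.01 47 y [-10.   4.  14.] z 20.8
0.01 50 y [-16.   2.  13.] z 21.1
0.03 48 y [-11.   4.  14.] z 22.4
0.05 60 y [-18.   1.  24.] z 22.1
0.07 69 y [-16.   1.  18.] z 21.3
0.0
[... 1520 characters left out ...]
] z 19.3
0.01 46 y [-13.  -5.   8.] z 19.7
0.03 49 y [-14.  -5.  11.] z 18.3
0.05 55 y [-17.  -5.  11.] z 19.5
0.07 58 y [-19.  -7.  13.] z 20.2
0.09 51 y [-19.  -6.  12.] z 20.4
rack all (array([0.4573143 , 0.02994143]), (220.07286071777344, 96.94834899902344), 85.95338439941406) 387
row -1 [ 0.11044557  0.9938822   0.42225367 -0.00151489] 83.659 94 [-0.06473139  0.1412456 ]
row 1 [0.11414979 0.9934636  0.50022167 0.04709069] 83.445404 93 [-0.12332233  0.08666328]
base z [0.003 0.007 0.01 ]
[3 2 0 0 0 1 5 0 4 0 0 0 0 3 3 1 2 0 0 0 0 3 0]
[3 1 0 0 0 1 3 2 2 0 0 0 0 2 2 3 3 0 0 0 1 3 1]
lid x vs z [0.24640035 0.03690817] tilt 1.8123842261814085 0.2195414203235787 975 [-0.07889753  0.08683356]
```

```bash
cat >> h.py <<'E'
def Rd(deg):
    t=np.radians(deg);c,s=np.cos(t),np.sin(t); return np.array([[c,s,0],[s,-c,0],[0,0,-1.]])
def info(m=''):
    s=sense();print(m,'t',round(s['time_s'],1),'p',np.round(s['position'],3),'F',np.round(s['wrist_force'],1),'gap',round(s['finger_gap'],4),'gf',np.round(s['gripper_force'],1)); return s
def brush(c,yaw,names=('top','side'),pics=None):
    """handle line fit around prior centre (brush on table): mid-ish centre, yaw, in world"""
    out=[]
    for n in names:
        d=pics[n] if pics else camera(n)[1]
        w=cloud(n,d).reshape(-1,3); t=np.radians(yaw); e=np.array([np.cos(t),np.sin(t)]); f=np.array([-e[1],e[0]])
        r=w[:,:2]-c; a=r@e;b=r@f; k=(abs(a)<.125)&(abs(b)<.045)&(w[:,2]>.016)&(w[:,2]<.035)
        a,b,P=a[k],b[k],w[k]
        butt=np.percentile(a,1)-.001; h=a<butt+.14
        v=cv2.fitLine(P[h,:2].astype(np.float32),cv2.DIST_HUBER,0,1e-3,1e-3).ravel().astype(float); u=v[:2]*np.sign(v[:2]@e)
        m=v[2:]+u*(((P[:,:2]-v[2:])@u).min()+.091)
        L=np.ptp((P[:,:2]-v[2:])@u)
        print(n,'mid',m.round(4),'yaw',np.degrees(np.arctan2(u[1],u[0])).round(1),'len',L.round(3),h.sum()); out.append([*m,np.degrees(np.arctan2(u[1],u[0]))])
    return np.mean(out,0)
RC=np.array([.465,.0355]);RY=-6.7
def cradle(i):
    t=np.radians(RY); return RC+(i-1)*.075*np.array([-np.sin(t),np.cos(t)])
E
python3 - <<'E'
from h import *
movep([.43,-.30,.2],Rd(-11))
im,d=snap('top','top1'); _,ds=snap('side','side1'); info()
P={'top':d,'side':ds}
p0={n:np.load(f'pics/{n}0.npz')['d'] for n in('top','side')}
print(brush((.434,-.302),-11,pics=p0)); print(brush((.4407,-.418),-15,pics=p0))
for b in blobs(im,cloud('top',d)): print(*b)
E
```

```text
t 1.7 p [ 0.43  -0.301  0.2  ] F [-0.2 -0.1  0.1] gap 0.0854 gf 0.0
top mid [ 0.4276 -0.2989] yaw -11.5 len 0.198 296
side mid [ 0.4245 -0.3031] yaw -10.9 len 0.196 244
[  0.42602544  -0.30096743 -11.22139466]
top mid [ 0.4358 -0.4092] yaw -16.4 len 0.198 296
side mid [ 0.4347 -0.413 ] yaw -16.7 len 0.195 286
[  0.43526055  -0.41109659 -16.54834056]
[389. 110.] [ 0.6972 -0.372 ] [64. 60.] -45.0 [0.054 0.091 0.125] 538 [119. 100.  46.]
[258. 123.] [0.6662 0.0343] [84. 45.] 25.6 [0.076 0.08  0.084] 400 [156. 132. 104.]
[216. 125.] [0.6574 0.1652] [85. 45.] -19.7 [0.076 0.08  0.084] 398 [157. 133. 105.]
[397. 169.] [ 0.5223 -0.4206] [49. 23.] -40.9 [0.019 0.023 0.026] 74 [142. 113.  85.]
[364. 175.] [ 0.5021 -0.3158] [56. 36.] -13.0 [0.017 0.022 0.025] 171 [147. 116.  86.]
[358. 210.] [ 0.3896 -0.2917] [104.  23.] -11.4 [0.015 0.021 0.026] 245 [153. 120.  89.]
[387. 215.] [ 0.3726 -0.39  ] [50. 20.] -15.4 [0.013 0.022 0.026] 100 [153. 121.  90.]
[180. 271.] [0.2055 0.2691] [169. 133.] 18.0 [0.092 0.097 0.1  ] 2521 [192. 164.  68.]
[494. 295.] [ 0.1225 -0.6913] [59. 25.] -7.9 [0.025 0.089 0.145] 537 [78. 47. 26.]
```

View pics/top1.png

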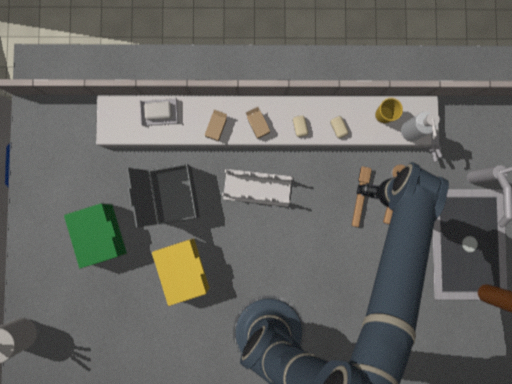

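```bash
cat >> h.py <<'E'
def grab(p,yaw,z,open_=.06,newtons=45,zup=.2,check=True):
    s=sense()
    movep([p[0],p[1],max(z+.09,.12)],Rd(yaw)); command_gripper(open_)
    hit=move_l([p[0],p[1],z],feed=.12,until_force=12); info('down hit=%s'%hit)
    command_gripper(0.0,newtons); info('closed')
    move_l([p[0],p[1],zup],feed=.2); return info('up')
E
python3 - <<'E'
from h import *
s=grab((.426,-.301),-11.2,.031)
E
```

```text
down hit=False t 3.4 p [ 0.426 -0.301  0.031] F [-0.7 -0.8 -0.1] gap 0.0598 gf 0.0
closed t 4.0 p [ 0.426 -0.301  0.031] F [-0.7  0.7  0.2] gap 0.0001 gf 0.0
up t 5.0 p [ 0.425 -0.301  0.199] F [0.6 0.1 0. ] gap 0.0001 gf 0.0
```

```bash
python3 - <<'E'
from h import *
movep([.43,-.12,.25],Rd(-11))
im,d=snap('top','top2'); im2,d2=snap('side','side2')
for b in blobs(im,cloud('top',d)): print(*b)
o=np.zeros((590,800,3),np.uint8)
o[:300]=cv2.resize(im[90:240,100:500,::-1],None,fx=2,fy=2); o[300:590,:]=cv2.resize(im2[170:315,150:550,::-1],None,fx=2,fy=2)[:, :800] if im2[170:315,150:550].shape[1]==400 else np.pad(cv2.resize(im2[170:315,150:512,::-1],None,fx=2,fy=2),((0,0),(0,76),(0,0)))
cv2.imwrite('pics/c2.png',o)
E
```

```text
[389. 110.] [ 0.6966 -0.3719] [64. 58.] -50.2 [0.054 0.09  0.124] 536 [120. 100.  46.]
[258. 123.] [0.6658 0.0343] [85. 46.] 25.9 [0.076 0.081 0.084] 403 [157. 133. 105.]
[216. 125.] [0.6572 0.1652] [84. 45.] -20.2 [0.076 0.08  0.084] 400 [157. 133. 105.]
[395. 190.] [ 0.4443 -0.406 ] [196.  51.] -21.3 [0.016 0.022 0.026] 552 [149. 117.  87.]
[367. 173.] [ 0.5047 -0.3247] [63. 26.] 15.2 [0.018 0.022 0.026] 96 [143. 113.  85.]
[180. 271.] [0.2054 0.2686] [170. 133.] 18.0 [0.092 0.097 0.1  ] 2525 [193. 165.  68.]
[493. 295.] [ 0.1213 -0.6893] [57. 23.] -3.4 [0.022 0.088 0.145] 547 [78. 47. 26.]
```

View pics/c2.png

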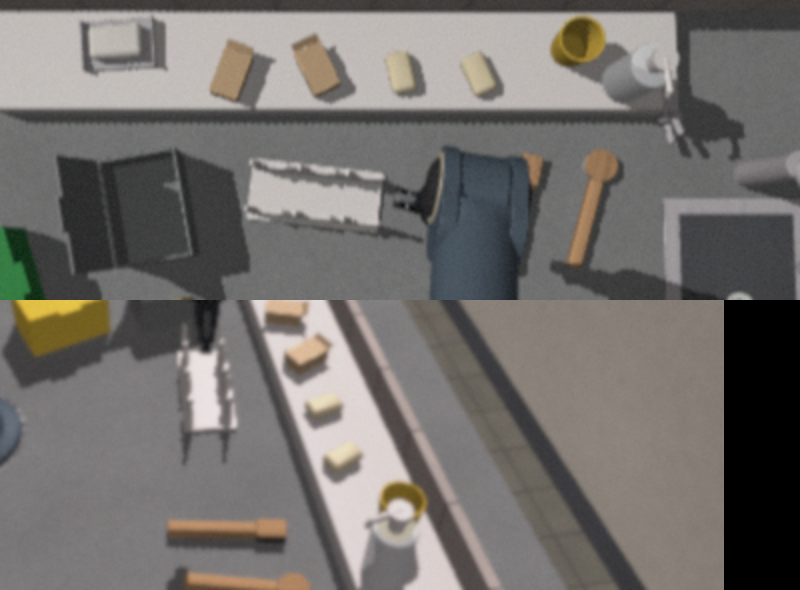

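```bash
python3 - <<'E'
from h import *
s=info();print(s['tcp_rot'].round(2),np.round(s['joint_pos'],3))
for n in('top','side'):
    p=camera_params(n);c=np.array(p['rotation']).T@(np.array(s['position'])-p['position']);q=p['K']@c;print(n,q[:2]/q[2])
    f=np.load(f'pics/{n}2.npz');w=cloud(n,f['d'])
    for z in np.arange(.2,.46,.02):
        k=(abs(w[...,2]-z)<.01)&(w[...,0]>.3)&(w[...,0]<.56)&(abs(w[...,1]+.12)<.16); P=w[k]
        if len(P)>3: print(round(z,2),len(P),np.percentile(P[:,:2],[3,50,97],axis=0).round(3).tolist())
p0={n:np.load(f'pics/{n}2.npz')['d'] for n in('side',)}
print(brush((.434,-.302),-11,names=('side',),pics=p0)); print(brush((.4407,-.418),-15,names=('side',),pics=p0))
E
```

```text
t 5.9 p [ 0.43  -0.122  0.249] F [0.2 0.1 0.1] gap 0.0001 gf 0.0
[[ 0.98 -0.19 -0.  ]
 [-0.19 -0.98  0.  ]
 [-0.    0.   -1.  ]] [ 0.42   0.084 -0.252  2.006  0.024  1.056 -1.61 ]
top [315.71964407 194.24700696]
0.32 11 [[0.424, -0.092], [0.427, -0.086], [0.444, -0.077]]
0.34 70 [[0.428, -0.082], [0.44, -0.069], [0.453, -0.062]]
0.36 37 [[0.427, -0.085], [0.437, -0.08], [0.446, -0.071]]
0.38 13 [[0.415, -0.09], [0.436, -0.086], [0.447, -0.084]]
0.4 23 [[0.406, -0.094], [0.421, -0.086], [0.446, -0.084]]
0.42 28 [[0.41, -0.09], [0.425, -0.086], [0.44, -0.084]]
side [252.74332706 196.02747753]
0.26 21 [[0.416, -0.139], [0.424, -0.131], [0.435, -0.124]]
0.28 15 [[0.417, -0.14], [0.425, -0.136], [0.433, -0.126]]
0.3 8 [[0.411, -0.155], [0.422, -0.152], [0.432, -0.15]]
0.32 37 [[0.409, -0.175], [0.418, -0.141], [0.441, -0.116]]
0.34 75 [[0.406, -0.184], [0.417, -0.172], [0.443, -0.114]]
0.36 63 [[0.407, -0.174], [0.421, -0.159], [0.443, -0.135]]
0.38 75 [[0.393, -0.163], [0.421, -0.157], [0.452, -0.133]]
0.4 124 [[0.39, -0.162], [0.417, -0.154], [0.46, -0.127]]
0.42 186 [[0.391, -0.161], [0.422, -0.151], [0.459, -0.123]]
0.44 108 [[0.393, -0.16], [0.42, -0.152], [0.458, -0.13]]
side mid [ 0.4247 -0.3031] yaw -10.9 len 0.196 245
[  0.42469082  -0.30306459 -10.88929417]
side mid [ 0.4339 -0.4132] yaw -16.2 len 0.196 281
[  0.43394337  -0.41324986 -16.23300894]
```

```bash
python3 - <<'E'
from h import *
movep([.43,-.19,.06],Rd(-11))
h=move_l([.43,-.19,.004],feed=.05,until_force=4); info(h)
move_l([.43,-.19,.06]); command_gripper(.06); 
h=move_l([.43,-.19,.0],feed=.05,until_force=4); info(h)
move_l([.43,-.19,.1])
E
```

```text
False t 8.0 p [ 0.43  -0.19   0.004] F [0.5 0.4 0. ] gap 0.0005 gf 0.0
False t 10.4 p [ 0.43 -0.19  0.  ] F [0.2 0.8 0. ] gap 0.0601 gf 0.0
```

```bash
python3 - <<'E'
from h import *
command_gripper(0)
move_l([.43,-.19,.01])
h=move_l([.43,-.19,-.045],feed=.03,until_force=4); info(h)
move_l([.43,-.19,.06])
_,d=camera('side'); p=sense()['position']; w=cloud('side',d).reshape(-1,3)
k=(np.hypot(w[:,0]-p[0],w[:,1]-p[1])<.05); P=w[k]
h,e=np.histogram(P[:,2],np.arange(-.02,.2,.01)); print(p,list(zip(e.round(2),h)))
E
```

```text
True t 13.4 p [ 0.43  -0.19  -0.004] F [0.  0.2 6. ] gap -0.0002 gf 3.0
[ 0.42916446 -0.18976991  0.05907207] [(np.float64(-0.02), np.int64(1)), (np.float64(-0.01), np.int64(323)), (np.float64(0.0), np.int64(164)), (np.float64(0.01), np.int64(0)), (np.float64(0.02), np.int64(0)), (np.float64(0.03), np.int64(0)), (np.float64(0.04), np.int64(0)), (np.float64(0.05), np.int64(0)), (np.float64(0.06), np.int64(4)), (np.float64(0.07), np.int64(7)), (np.float64(0.08), np.int64(10)), (np.float64(0.09), np.int64(0)), (np.float64(0.1), np.int64(0)), (np.float64(0.11), np.int64(1)), (np.float64(0.12), np.int64(8)), (np.float64(0.13), np.int64(11)), (np.float64(0.14), np.int64(8)), (np.float64(0.15), np.int64(20)), (np.float64(0.16), np.int64(26)), (np.float64(0.17), np.int64(21)), (np.float64(0.18), np.int64(16))]
```

```bash
python3 - <<'E'
from h import *
s=grab((.426,-.301),-11.2,.001)
E
```

```text
down hit=False t 16.3 p [ 0.427 -0.301  0.002] F [-0.   0.1  1.2] gap 0.0603 gf 0.0
closed t 16.7 p [ 0.426 -0.301  0.002] F [-0.   0.2  4.4] gap 0.0207 gf 45.2
up t 17.9 p [ 0.425 -0.3    0.199] F [-0.1  0.2 -1. ] gap 0.021 gf 44.4
```

```bash
cat >> h.py <<'E'
def put(i):
    c=cradle(i); movep([*c,.2],Rd(RY)); s=info('above')
    move_l([*c,.1],feed=.2); h=move_l([*c,.057],feed=.04,until_force=5); info('low hit=%s'%h)
    command_gripper(.04); info('rel'); move_l([*c,.2],feed=.25)
E
python3 - <<'E'
from h import *
put(2)
movep([.435,-.30,.15],Rd(-16)); snap('top','top3')
command_gripper(.06)
b=brush((.435,-.415),-16,names=('side',)); print(b)
E
```

```text
above t 19.4 p [0.474 0.109 0.2  ] F [ 0.6  0.9 -1.5] gap 0.0206 gf 44.4
low hit=True t 21.0 p [0.473 0.11  0.061] F [-0.7 -0.5  5.5] gap 0.0212 gf 45.2
rel t 21.3 p [0.473 0.109 0.06 ] F [ 1.2 -0.4  0.3] gap 0.0402 gf 0.0
side mid [ 0.4341 -0.413 ] yaw -16.2 len 0.195 280
[  0.43405098  -0.41300801 -16.18190613]
```

```bash
cat > rk.py <<'E'
from h import *
import sys
def rackcheck(f,col):
    d=np.load(f)['d']; w=cloud('top',d).reshape(-1,3); t=np.radians(RY); e=np.array([np.cos(t),np.sin(t)]);n=np.array([-e[1],e[0]])
    for i in col:
        r=w[:,:2]-cradle(i);a=r@e;b=r@n
        for lo,hi in((-.08,-.045),(-.03,.03),(.042,.056),(.062,.105)):
            k=(a>lo)&(a<hi)&(abs(b)<.03)&(w[:,2]>.062)&(w[:,2]<.12); print(i,lo,hi,k.sum(),'y',(np.median(b[k])*1000).round(1),'z',(np.median(w[k,2])*1000).round(1))
        k=(abs(b)<.012)&(w[:,2]>.068)&(w[:,2]<.12)&(abs(a)<.15); print('extent',np.percentile(a[k],[1,99]).round(3))
if __name__=='__main__': rackcheck(sys.argv[1],[int(c) for c in sys.argv[2]])
E
python3 rk.py pics/top3.npz 2
```

```text
2 -0.08 -0.045 83 y -1.1 z 81.4
2 -0.03 0.03 140 y -1.2 z 80.6
2 0.042 0.056 31 y 0.3 z 81.6
2 0.062 0.105 149 y -1.2 z 81.5
extent [-0.087  0.106]
```

```bash
python3 - <<'E'
from h import *
s=grab((.435,-.411),-16.4,.001)
if s['finger_gap']>.015:
    put(0)
    movep([.55,-.25,.22],Rd(0)); snap('top','top4')
E
python3 rk.py pics/top4.npz 02
python3 - <<'E'
from h import *
f=np.load('pics/top4.npz'); 
for b in blobs(f['im'],cloud('top',f['d'])): print(*b)
E
```

```text
down hit=False t 25.9 p [ 0.436 -0.411  0.002] F [ 0.1 -0.2  1.3] gap 0.0595 gf 0.0
closed t 26.3 p [ 0.435 -0.411  0.002] F [ 0.2 -0.4  5.1] gap 0.0206 gf 45.1
up t 27.4 p [ 0.434 -0.41   0.199] F [-0.2 -0.3 -1.7] gap 0.0213 gf 44.5
above t 28.8 p [ 0.457 -0.04   0.2  ] F [-0.6 -0.2 -0.9] gap 0.021 gf 44.5
low hit=True t 30.4 p [ 0.456 -0.039  0.061] F [-1.6 -0.1  6.1] gap 0.021 gf 45.3
rel t 30.7 p [ 0.455 -0.039  0.06 ] F [ 0.1  0.3 -0.4] gap 0.0402 gf 0.0
0 -0.08 -0.045 83 y 0.2 z 81.4
0 -0.03 0.03 139 y -0.0 z 80.6
0 0.042 0.056 31 y -0.8 z 80.6
0 0.062 0.105 206 y 0.6 z 81.5
extent [-0.088  0.105]
2 -0.08 -0.045 83 y -1.4 z 81.1
2 -0.03 0.03 140 y -1.1 z 81.0
2 0.042 0.056 32 y 0.1 z 81.9
2 0.062 0.105 150 y -1.0 z 81.7
extent [-0.087  0.105]
[392. 104.] [ 0.7145 -0.3751] [72. 29.] 85.2 [0.076 0.107 0.126] 191 [122. 104.  53.]
[258. 123.] [0.6656 0.0343] [84. 46.] 26.6 [0.076 0.08  0.084] 401 [160. 135. 107.]
[216. 125.] [0.6571 0.1653] [85. 45.] -19.7 [0.076 0.08  0.084] 403 [160. 136. 107.]
[234. 177.] [0.4826 0.1088] [198.  33.] -7.0 [0.077 0.081 0.085] 501 [157. 124.  93.]
[282. 182.] [ 0.4641 -0.0466] [194.  51.] -1.3 [0.078 0.081 0.085] 548 [156. 124.  92.]
[180. 271.] [0.2055 0.2688] [170. 133.] 17.8 [0.092 0.097 0.1  ] 2526 [197. 168.  70.]
[494. 295.] [ 0.1247 -0.691 ] [58. 27.] -13.9 [0.025 0.089 0.145] 545 [80. 49. 28.]
```

View pics/top4.png

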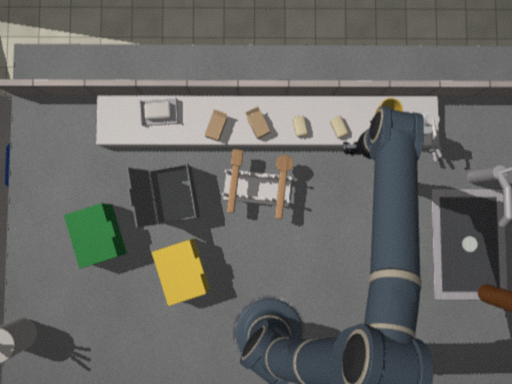

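```bash
cat >> h.py <<'E'
BC=np.array([.443,.2987])
def binpt(bx,by):
    t=np.radians(100); return BC+bx*np.array([np.cos(t),np.sin(t)])+by*np.array([-np.sin(t),np.cos(t)])
def shelf():
    _,d=camera('top'); w=cloud('top',d)
    m=((w[...,0]>.59)&(w[...,0]<.72)&(w[...,1]<.28)&(w[...,1]>-.32)&(w[...,2]>.062)&(w[...,2]<.1)).astype(np.uint8)
    N,l,st,ce=cv2.connectedComponentsWithStats(m); o=[]
    for i in range(1,N):
        if st[i,4]>120:
            P=w[l==i]; c,s,a=rect(P); o.append((c,s,a,np.median(P[:,2])))
            print('item',ce[i].round(),c.round(3),np.round(s),round(a,1),o[-1][3].round(3))
    return o
def tobin(bx,by,z,op):
    p=binpt(bx,by); cur=sense()
    best=None
    for y in(100,-80):
        q=inverse_kinematics([*p,.25],Rd(y))
        if q is not None:
            c=np.abs(np.array(q)-cur['joint_pos']).max()
            if best is None or c<best[0]: best=(c,y)
    movep([*p,.25],Rd(best[1])); s=info('over bin')
    if s['finger_gap']<.02: print('LOST'); return False
    h=move_l([*p,z],feed=.15,until_force=8); info('in bin hit=%s'%h); command_gripper(op)
    move_l([*p,.25],feed=.25); return True
E
python3 - <<'E'
from h import *
c=np.array([.6565,.1655])
s=grab(c,-20,.054,open_=.075,newtons=35,zup=.25)
if s['finger_gap']>.02: tobin(-6,-34e-3,.038,.06); shelf()
E
```

```text
down hit=False t 35.3 p [0.657 0.166 0.055] F [0.4 0.3 0.1] gap 0.0749 gf 0.0
closed t 35.7 p [0.657 0.166 0.055] F [-0.8 -0.   4.5] gap 0.0452 gf 38.3
up t 36.8 p [0.656 0.165 0.248] F [ 0.4  0.5 -1.3] gap 0.0453 gf 37.8Traceback (most recent call last):
  File "<stdin>", line 4, in <module>
  File "h.py", line 77, in tobin
    movep([*p,.25],Rd(best[1])); s=info('over bin')
                      ~~~~^^^
TypeError: 'NoneType' object is not subscriptable
```

```bash
python3 - <<'E'
from h import *
print(np.round(sense()['joint_pos'],2))
for z in(.25,.2,.12,.04):
  for by in(-.034,0,.034):
    print(z,by,[y for y in range(-170,181,10) if inverse_kinematics([*binpt(-.006,by),z],Rd(y)) is not None])
E
```

```text
[-0.02  0.49 -0.43  1.48  0.21  1.21 -2.4 ]
0.25 -0.034 [-170, -160, -150, -140, -130, -120, -110, -100, -90, -80, -70, -60, -50, -40, -30, -20, -10, 0, 10, 20, 30, 40, 50, 60, 70, 80, 90, 100, 110, 120, 130, 140, 150, 160, 170, 180]
0.25 0 [-170, -160, -150, -140, -130, -120, -110, -100, -90, -80, -70, -60, -50, -40, -30, -20, -10, 0, 10, 20, 30, 40, 50, 60, 70, 80, 90, 100, 110, 120, 130, 140, 150, 160, 170, 180]
0.25 0.034 [-170, -160, -150, -140, -130, -120, -110, -100, -90, -80, -70, -60, -40, -30, -20, -10, 0, 10, 20, 30, 40, 50, 60, 70, 80, 90, 100, 110, 120, 130, 140, 150, 160, 170, 180]
0.2 -0.034 [-170, -160, -150, -140, -130, -120, -110, -100, -90, -80, -70, -60, -50, -40, -30, -20, -10, 0, 10, 20, 30, 40, 50, 60, 70, 80, 90, 100, 110, 120, 130, 140, 150, 160, 170, 180]
0.2 0 [-170, -160, -150, -140, -130, -120, -110, -100, -90, -80, -70, -60, -50, -40, -30, -20, -10, 0, 10, 20, 30, 40, 50, 60, 70, 80, 90, 100, 110, 120, 130, 140, 150, 160, 170, 180]
0.2 0.034 [-170, -160, -150, -140, -130, -120, -110, -100, -90, -80, -70, -60, -50, -40, -30, -20, -10, 0, 10, 20, 30, 40, 5
[... 491 characters left out ...]
, -100, -90, -80, -70, -60, -50, -40, -30, -20, -10, 0, 10, 20, 30, 40, 50, 60, 70, 80, 90, 100, 110, 120, 130, 140, 150, 160, 170, 180]
0.04 -0.034 [-170, -160, -150, -140, -130, -120, -110, -100, -90, -80, -70, -60, -50, -40, -30, -20, -10, 0, 10, 20, 30, 40, 50, 60, 70, 80, 90, 100, 110, 120, 130, 140, 150, 160, 170, 180]
0.04 0 [-170, -160, -150, -140, -130, -120, -110, -100, -90, -80, -70, -60, -50, -40, -30, -20, -10, 0, 10, 20, 30, 40, 50, 60, 70, 80, 90, 100, 110, 120, 130, 140, 150, 160, 170, 180]
0.04 0.034 [-170, -160, -150, -140, -130, -120, -110, -100, -90, -80, -70, -60, -50, -40, -30, -20, -10, 0, 10, 20, 30, 40, 50, 60, 70, 80, 90, 100, 110, 120, 130, 140, 150, 160, 170, 180]
```

I passed `bx` in metres as -6 by mistake. Nothing moved, because no pose could be solved. I'll redo it with the right value.

```bash
python3 - <<'E'
from h import *
if tobin(-.006,-.034,.038,.06): shelf()
E
```

```text
over bin t 38.3 p [0.478 0.298 0.25 ] F [0.8 0.  0.2] gap 0.0453 gf 37.8
in bin hit=True t 39.6 p [0.477 0.298 0.041] F [-1.5 -2.2  8.1] gap 0.0452 gf 41.1
item [257. 122.] [0.667 0.035] [88. 46.] 26.0 0.081
item [300. 125.] [ 0.658 -0.101] [64. 40.] 11.7 0.073
item [339. 126.] [ 0.655 -0.225] [65. 41.] 23.9 0.073
```

```bash
python3 - <<'E'
from h import *
movep([.66,.035,.2],Rd(26)); im,d=snap('top','top5'); w=cloud('top',d)
print(np.round(w[168:222:6,150:198:4,2]*1000))
im2,_=snap('side','side5')
o=np.zeros((400,800,3),np.uint8);o[:,:400]=cv2.resize(im[150:240,120:210,::-1],(400,400));o[:,400:]=cv2.resize(im2[110:200,190:280,::-1],(400,400));cv2.imwrite('pics/c5.png',o)
E
```

```text
[[  2.   2.  89.  89.  82.  73.  50.  32.  18.  10.  42.   6.]
 [ 92.  42.   7.   2.   1.   1.   6.   5.   9.  37.  59.  -1.]
 [  5.  58.   4.  38.  38.  42.  36.  38.  34.  34.  85.   5.]
 [ 94.  70.  15.  39.  36.  36.  38.  31.  37.  36.  94.  17.]
 [ 98.  84.  33.   5.   9.   4.   2.   4.   5.   6.   6.  40.]
 [106.  91.  43.   8.  11.   3.   2.   6.   4.   7.   8.  62.]
 [113.   6.  58.   2.   2.   3.  -2.   7.   6.   4.  10.  85.]
 [123.  98.  71.  14.  10.  10.  10.   9.  10.   4.  -2.  87.]
 [131. 101.  89.  26.   6.   8.  -1.   3.  -1.   3.   5.  91.]]
```

View pics/c5.png

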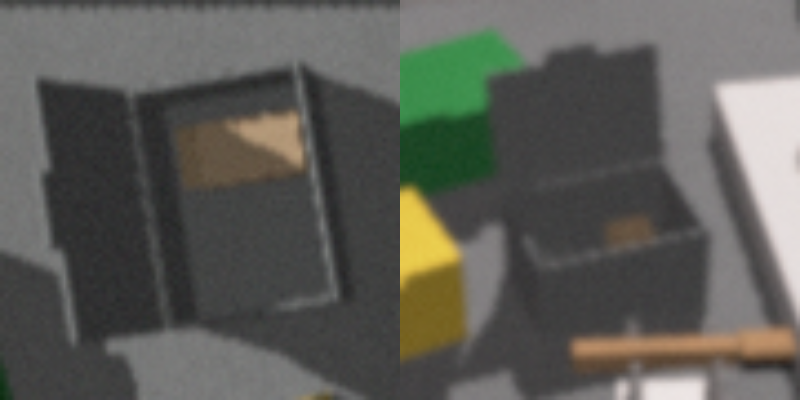

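```bash
python3 - <<'E'
from h import *
s=grab((.6645,.0345),26,.054,open_=.075,newtons=35,zup=.25)
if s['finger_gap']>.02 and tobin(.003,.034,.04,.06):
    o=shelf()
    q=o[0] if o else None
    if q and abs(q[0][1]+.101)<.03:
        s=grab(q[0],q[2],.053,open_=.07,newtons=35,zup=.25)
        if s['finger_gap']>.02 and tobin(.003,-.03,.06,.054): shelf()
E
```

```text
down hit=False t 43.8 p [0.665 0.035 0.055] F [ 0.3  0.5 -0.2] gap 0.0753 gf 0.0
closed t 44.1 p [0.665 0.035 0.055] F [-0.6 -1.1  4.6] gap 0.0453 gf 38.3
up t 45.3 p [0.664 0.034 0.248] F [ 0.3  0.1 -0.8] gap 0.0452 gf 37.7
over bin t 46.6 p [0.41  0.295 0.25 ] F [ 0.3 -0.2 -0.9] gap 0.045 gf 37.7
in bin hit=True t 48.0 p [0.408 0.295 0.04 ] F [-1.  -0.6  6.6] gap 0.045 gf 39.9
item [300. 125.] [ 0.658 -0.101] [66. 40.] 12.9 0.073
item [339. 126.] [ 0.655 -0.225] [66. 42.] 23.2 0.073
down hit=False t 52.3 p [ 0.659 -0.101  0.054] F [ 0.3 -0.4  0.4] gap 0.0703 gf 0.0
closed t 52.6 p [ 0.659 -0.101  0.054] F [ 0.5 -0.2  4.5] gap 0.039 gf 37.3
up t 53.8 p [ 0.657 -0.101  0.248] F [ 0.3  0.  -0.2] gap 0.039 gf 36.8
over bin t 55.4 p [0.473 0.305 0.25 ] F [-0.6 -0.1 -0.3] gap 0.0393 gf 36.8
in bin hit=False t 56.8 p [0.473 0.307 0.061] F [-1.1 -1.1 -0.2] gap 0.0392 gf 36.8
item [339. 126.] [ 0.655 -0.225] [64. 42.] 26.0 0.073
```

```bash
python3 - <<'E'
from h import *
s=grab((.6545,-.2255),24,.053,open_=.07,newtons=35,zup=.25)
if s['finger_gap']>.02 and tobin(.003,.03,.06,.054):
    movep([.6,.1,.3],Rd(0)); shelf()
    im,d=snap('top','top6'); w=cloud('top',d)
    print(np.round(w[168:222:6,150:198:4,2]*1000))
    im2,_=snap('side','side6')
    o=np.zeros((400,800,3),np.uint8);o[:,:400]=cv2.resize(im[150:240,120:210,::-1],(400,400));o[:,400:]=cv2.resize(im2[110:200,190:280,::-1],(400,400));cv2.imwrite('pics/c6.png',o)
E
```

```text
down hit=False t 61.4 p [ 0.655 -0.225  0.054] F [0.6 0.3 0.3] gap 0.0698 gf 0.0
closed t 61.7 p [ 0.655 -0.226  0.054] F [-0.9 -0.4  4.6] gap 0.0392 gf 37.3
up t 62.9 p [ 0.654 -0.226  0.248] F [-0.6  0.8  0.2] gap 0.039 gf 36.8
over bin t 64.9 p [0.414 0.295 0.25 ] F [-0.4 -0.9  0.3] gap 0.0391 gf 36.8
in bin hit=False t 66.3 p [0.413 0.297 0.061] F [ 0.9 -0.1  0.7] gap 0.0393 gf 36.8
[[  1.   3.  89.  90.  84.  66.  56.  39.  20.   4.  39.  -2.]
 [ 85.  45.   2.   3.   5.   4.   6.   7.   7.  34.  65.  -3.]
 [  2.  57.   3.  61.  59.  60.  59.  59.  46.  37.  86.  -5.]
 [ 98.  71.  17.  54.  58.  58.  63.  59.  53.  37.  90.  20.]
 [105.  86.  29.   5.   8.  11.   6.   4.   9.   7.   6.  47.]
 [112.  89.  44.   7.  35.  56.  58.  60.  59.  37.  11.  68.]
 [118.  -2.  56.  41.  62.  58.  58.  64.  57.  37.  12.  88.]
 [121.  99.  71.  37.  56.  50.  31.  35.  12.   5.   2. 100.]
 [128. 102.  85.  27.   9.   8.   4.  10.   2.   8.   8.  86.]]
```

View pics/c6.png

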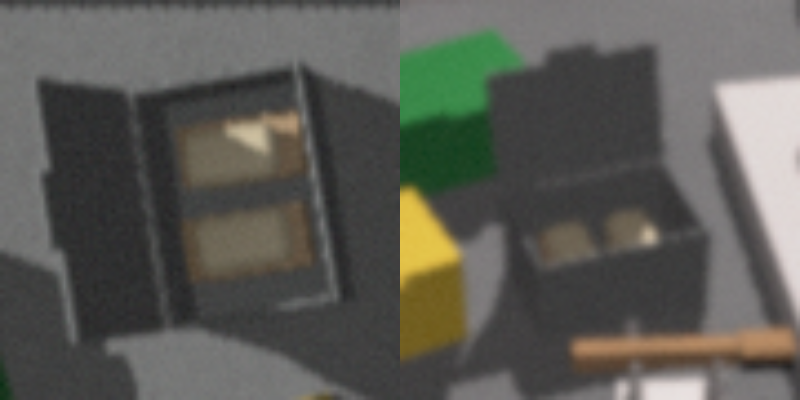

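```bash
python3 - <<'E'
from h import *
command_gripper(0)
p=lambda bx,z:[*binpt(bx,0.),z]
cur=np.array(sense()['joint_pos']); 
ys=[(np.abs(np.array(q)-cur).max(),y) for y in(100,-80) if (q:=inverse_kinematics(p(.16,.35),Rd(y))) is not None]; y=min(ys)[1]
movep([*binpt(0,0),.35],Rd(y)); movep(p(.16,.35),Rd(y)); move_l(p(.16,.17),feed=.2); info('behind')
r=.10
for k,phi in enumerate(np.arange(1.85,.1,-.12)):
    n=.03 if k==0 else .012
    # outward normal of lid at opening phi: (sin phi, cos phi)
    bx=.06-r*np.cos(phi)+n*np.sin(phi); z=.0905+r*np.sin(phi)+n*np.cos(phi)
    h=move_l(p(bx,z),feed=.1,until_force=20)
    s=sense(); print(round(phi,2),h,np.round(s['wrist_force'],1))
    if h: break
info()
E
```

```text
behind t 72.2 p [0.416 0.457 0.171] F [-0.2 -0.5 -1.5] gap 0.0001 gf 0.0
1.85 False [-0.8  0.5  0.3]
1.73 False [0.5 0.6 0.1]
1.61 False [ 0.3  0.2 -0.2]
1.49 False [-0.2 -0.7 -0.7]
1.37 False [1.  0.3 0.1]
1.25 False [-0.  -0.2 -1.2]
1.13 False [-0.8 -0.4  0.7]
1.01 False [-0.2  0.3 -0.2]
0.89 False [-1.2  0.5 -0.2]
0.77 False [0.4 0.6 1.3]
0.65 False [ 0.5 -0.9  0.7]
0.53 False [-0.2  0.   0.5]
0.41 False [ 0.4 -0.3 -0.1]
0.29 False [-0.5  0.1  1. ]
0.17 False [ 0.2 -0.2  0.1]
 t 76.7 p [0.449 0.262 0.119] F [ 0.2 -0.2  0.1] gap -0.0002 gf 0.0
```

```bash
python3 - <<'E'
from h import *
p=lambda bx,z:[*binpt(bx,0.),z]
h=move_l(p(-.04,.085),feed=.05,until_force=10); info(h)
move_l(p(-.04,.3),feed=.25); movep([.5,-.25,.3],Rd(0))
im,d=snap('top','top7'); w=cloud('top',d)
im2,d2=snap('side','side7')
q=w.reshape(-1,3); t=np.radians(100);e=np.array([np.cos(t),np.sin(t)]);f=np.array([-e[1],e[0]]);r=q[:,:2]-BC;a=r@e;b=r@f
k=(abs(a)<.05)&(abs(b)<.07)&(q[:,2]>.03); A=np.c_[a[k],b[k],np.ones(k.sum())]; print(np.linalg.lstsq(A,q[k,2],rcond=None)[0],k.sum(),np.percentile(q[k,2],[2,50,98]))
o=np.zeros((600,800,3),np.uint8);o[:340]=cv2.resize(im[80:250,100:500,::-1],(800,340));o[350:590,:]=cv2.resize(im2[110:230,100:500,::-1],(800,240));cv2.imwrite('pics/c7.png',o)
E
python3 rk.py pics/top7.npz 02
```

```text
True t 77.2 p [0.45  0.26  0.093] F [-1.4 -1.9 10.5] gap -0.0005 gf 5.3
[-0.00310355  0.00397873  0.09708083] 1501 [0.091737   0.09705833 0.10259521]
0 -0.08 -0.045 84 y -0.1 z 81.0
0 -0.03 0.03 140 y 0.1 z 81.3
0 0.042 0.056 32 y -0.5 z 81.3
0 0.062 0.105 205 y 0.4 z 81.4
extent [-0.089  0.105]
2 -0.08 -0.045 82 y -1.2 z 81.3
2 -0.03 0.03 141 y -1.2 z 81.2
2 0.042 0.056 33 y 0.1 z 80.1
2 0.062 0.105 149 y -0.8 z 81.6
extent [-0.087  0.106]
```

View pics/c7.png

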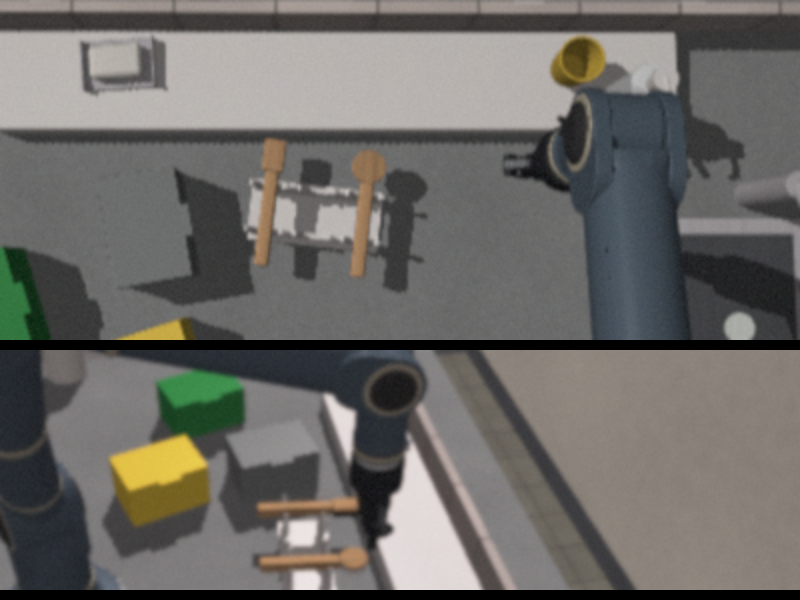

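The lid is flat: its top is at 97 mm and its slope about 0.003. Both brushes are seated with their tops at 81 mm and within about 1 mm sideways. The shelf has only the dish, cup and dispenser left on it.

```bash
python3 -c "
from h import *
print(finish_job()); info()"
```

```text
the job is handed in; nothing more can be done
None
the job is handed in; nothing more can be done
```

I handed the job in at about 80 s: both soap ends and both cartons are in the bin with its lid shut, and the two brushes present (narrow and round head) lie in cradles 2 and 0; the first brush grasp missed because the fingertips sit at the reported TCP, not 25 mm ahead as stated, so I probed the worktop and corrected for it, and no verdict was shown.

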